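Walk the litho stone round to the fence

TASK

Walk the heavy grey printing stone round on the bench by pushing at its corners with the fingertips until a long side of it (either one) faces the wooden fence bar, then push it up flat against the bar, within the length of the bar. Square it up before it gets there: it must not run into the bar while it is still clearly askew. Only push it, never lift or tip it, and leave everything else on the bench where it stands.

Things in the scene. Friction and masses are not known exactly. Their poses are not given: they have to be found in the camera images.
- stone: the loose, heavy printing stone: a plain grey slab 90 x 130 x 30 mm (own x, y, z), about 0.9 kg, that slides flat on the bench against friction with roughly 3 to 9 N. Origin at the centre of its underside, z up; its own y runs along its length. The two long sides are alike and either may go to the fence. It starts turned well away from the fence, its near edges 35 mm or more off the bar.
- fence: straight plain wooden bar 25 x 200 x 20 mm (own x, y, z) fixed to the bench beyond the stone. Origin: centre of its underside; y along the bar, x across it, away from the robot. Its near face lies at x = -12.5 mm, so the stone flat against it has its origin at x = -57.5 mm here, and within 35 mm of y = 0. A bottle, can and brush jar, up to 215 mm tall, stand fast 90 mm or more beyond the bar.
- eraser: bystander, not to be disturbed: grey rubber eraser 22 x 48 x 14 mm lying to the left of the fence bar's near side; origin at the centre of its underside
- ink_jar: bystander, not to be disturbed: small round brown glass ink jar, 52 mm across, 45 mm high, to the right of the work; origin at the centre of its underside
- wood_block: bystander, not to be disturbed: small plain wooden block 45 x 85 x 28 mm at the left; origin at the centre of its underside
- roller: bystander, not to be disturbed: hand ink roller lying at the right, 0.21 m long in all: an 80 mm wide black roller head 32 mm across at its origin, handle running out along its own -x; no part is higher than 32 mm
Things that resemble listed ones, but are neither listed nor needed, are in the scene too. There is more than one size of the fence; the one meant has the size given above. What is shaped like the stone but red is not meant.

How it is judged:
At the end, for the whole second after the job is handed in: The stone lies flat on the bench at rest, one of its long sides parallel to the fence bar within 4 degrees (0.07 rad) and up against it (gap at its middle under 5 mm), its middle within 38 mm of the bar's middle along the bar; no bystander has moved 20 mm (angle between the y axis of stone and the y axis of fence, either way round below 0.07 rad and x of stone in the frame of fence between -0.0625 and -0.052 m and y of stone in the frame of fence between -0.038 and 0.038 m and height (world z) of stone below 0.004 m and angle between stone's own z axis and vertical below 0.05 rad and linear speed of stone below 0.01 m/s and distance of each of eraser, ink_jar, wood_block, roller from where it was at the start of the episode below 0.02 m); the robot touches nothing.
It fails at once if the stone is lifted (underside origin above 8 mm) (height (world z) of stone above 0.008 m).
It fails at once if the stone is tipped by more than 0.12 rad (angle between stone's own z axis and vertical above 0.12 rad).
It fails at once if the stone presses on the fence bar while more than 0.26 rad (15 degrees) askew (contact force between stone and fence above 0.5 N and angle between the y axis of stone and the y axis of fence, either way round above 0.26 rad).
It fails at once if a bystander is moved by 20 mm or more (distance of any of eraser, ink_jar, wood_block, roller from where it was at the start of the episode above 0.02 m).
It also fails if it takes over 72 s, if anything falls off the work surface, if the arm or the gripper's body presses on something with over 40 N, if the wrist force passes 120 N, or if a joint passes its speed limit or range.

ROBOT

A 7-joint arm with a two-finger parallel gripper is mounted at the origin on the work surface. World frame = base frame: x ahead of the robot, y to its left, z up, the work surface at z = 0. Lengths are in m, angles in rad, forces in N, time in s.
With the tool pointing down it reaches from about 0.425 to 0.825 m from the base axis. Payload 3.6 kg.
Tool frame: the origin (TCP) lies midway between the tips of the shut fingers; the grasp point (between the pads) lies 19 mm behind it; z points along the fingers, y is the line along which they close (so a half turn about z gives the same grasp; the last joint's range is limited). The gripper opens to 85 mm and grips with 20 to 120 N. Pads are 22 mm wide; open, the fingers measure 114 mm over their backs; the gripper's body (76 mm by 85 mm) begins 54 mm behind the grasp point. The pads swing forward as they close: fully open they stand 13 mm farther back than shut.
Start: joints at [-1.147, 0.615, -0.013, 1.423, 0.008, 1.103, -0.04], TCP at [0.283, 0.585, 0.231] pointing down, gripper open.
Joint ranges: [-3.12, 3.12], [-0.3, 2.06], [-1.34, 1.32], [0.26, 2.42], [-1.36, 4.5], [0.01, 1.98], [-2.84, 2.84]. Speed limits (rad/s): [2.79, 2.79, 3.14, 3.14, 3.14, 3.14, 3.14].

INTERFACE

Orientations are given as a unit quaternion [x, y, z, w].
In Python, from plant import readout, optics, r gives the robot as it stands.
- The arm moves only by the tool play_rows, never from a script. Its arguments are lists of equal length, an entry for each row: "slide": the shift along the tool's x, y, z in m, a list of three; "twist": the turn, a rotation vector about the tool's x, y, z in rad, a list of three; "jaw": the finger opening in m, from 0 to 0.0854. In form: {"slide": [[tx, ty, tz], ...], "twist": [[rx, ry, rz], ...], "jaw": [jaw, ...]}. A call has 1 to 20 rows; each row shifts and turns the commanded pose from where the row before left it, along the tool's axes as they then stand; what a row does not reach is not made up. A row lasts 1/8 s, in which the tool goes at most 62.5 mm and 10.7 degrees, less where a joint would pass 70% of its speed; a pose out of reach is approached as far as the arm can. A call with a gripper value outside its range is refused whole. The fingers move at their own pace and stop on an object; "newtons" is the grip in N (left out, the last holds). Time passes only in rows, so rows that do not move let the fingers close. It gives the time, the measured TCP pose, the force, the opening and the grip force at its end, in the units of the state.
- readout.get_obs(): the state, without advancing time (a new reading comes with each control period).
- optics.grab_frame(name): name is "scene" or "top"; returns (picture, depth): 420x560x3 uint8, red, green, blue; 420x560 float32, m along the optical axis (not along the pixel's ray), 0 where there is no reading.
- optics.camera_info(name): a dict with "fx", "fy", "cx", "cy" (pixels), "R" (3x3) and "t" (3): a world point X has camera coordinates R X + t. Camera axes: x right, y down, z forward; pixel columns grow to the right and rows downward; lengths in m; the calibration is good to about 2 mm. A picture is of the moment at which its call begins. camera_info takes no time and is no camera call.
- r.sign_off(): hands the job in; it is judged then, once.
Trained networks look in the newest picture that a camera, given by its name, has taken for a name from the list of things; names that differ only in an ending like _2 or _b are one class to them, and where a whole thing is asked for, a point or a joint stands for the part that bears it (a point fixed in the world has none). Each returns a list of dicts, best first, with "confidence" (0 to 1); they miss things now and then, are a little off and sometimes report something else, mostly with a low value. They report only what shows in the picture. A call takes as long as a camera call. They do not tell look-alikes from the thing itself.
- optics.boxes_of(camera, label): "location" ([x, y, z] in m, in the coordinates of the camera as it stood for that picture, good to about 4 mm: the middle of the surface that is visible of it).
- optics.regions_of(camera, label): "region" (420x560 bool, what is visible of it).
The state is a dict: "time_s": time; "qpos": joint angles; "joint_velocities": joint speeds; "joint_torque": joint torques, N m; "position": TCP position; "eef_rot": TCP orientation; "force": force on the tool from outside, world axes, zero at the start; "ft_torque": the same for the moment, N m; "gripper_width": opening from 0.0 (shut) to 1.0 (fully open); "grip_force": force on a finger pad.
Only numpy, scipy, OpenCV 4.12 (cv2) and the standard library are available. Lean on these libraries where they do the work, as an engineer would, in place of code of your own. Each camera call takes 0.05 s, during which the arm holds its last target. There are 200 camera calls.

## Working session

There is one attempt and no reset: what is moved stays moved. The work goes in short steps, Python scripts to look and compute and a tool call to move; the robot and the scene stay as the last step left them, time stands still between calls to the robot, and variables do not carry over. Pictures are saved under pics/ and viewed, at most 10 in all, crops included, and the job is handed in when it is done.

Besides the shell and the picture viewer there is one more tool, called as name(argument=value, ...), one argument or row to a line, values as JSON. play_rows: Moves the arm, as the interface text tells. Its arguments: {"type":"object","properties":{"slide":{"type":"array"},"twist":{"type":"array"},"jaw":{"type":"array"},"newtons":{"type":"number"}},"required":["slide","twist","jaw"]}

```bash
ls; mkdir -p pics; python3 - <<'E'
from plant import readout, optics, r
import cv2
for n in ("scene","top"):
    p,d=optics.grab_frame(n); cv2.imwrite(f"pics/{n}0.png",p[:,:,::-1])
    c=optics.camera_info(n); print(n,c["fx"],c["cx"],c["cy"],c["R"],c["t"])
o=readout.get_obs();print(o)
E
```

```text
pics
scene 398.4655208970588 278.02905915879523 208.8304527058356 [[-0.31305264  0.94968105 -0.01019518]
 [ 0.6409829   0.20334789 -0.74012875]
 [-0.70081308 -0.23823419 -0.6723879 ]] [ 0.17210882 -0.34919118  1.43918248]
top 464.8457018988306 282.81411896910606 214.5951533441784 [[ 0.02147882 -0.99960289  0.01824076]
 [-0.99681405 -0.02281356 -0.07642837]
 [ 0.07681415 -0.01654106 -0.99690821]] [-0.01713081  0.59041887  1.12814722]
{'time_s': 0.1, 'qpos': array([-1.14650727,  0.61583055, -0.01262205,  1.42474311,  0.00812097,
        1.10341641, -0.04042429]), 'joint_velocities': array([-0.00080354, -0.00201661,  0.00023971, -0.00369875, -0.0001727 ,
       -0.00154223, -0.00175773]), 'joint_torque': array([ 1.13434053e-03, -4.70381427e+01,  2.60376502e-01, -1.71572185e+01,
        1.01906367e-02,  5.91657590e-03, -1.55044114e-05]), 'position': array([0.28287947, 0.58444731, 0.23024729]), 'eef_rot': array([ 2.23463865e-01,  9.74711508e-01, -1.14862888e-03, -2.40033953e-04]), 'force': array([0.42919007, 0.06958738, 0.81334999]), 'ft_torque': array([-0.01259401,  0.05735586, -0.01254914]), 'grip_force': 0.0, 'gripper_width': 0.9968341315517456}
```

View pics/top0.png

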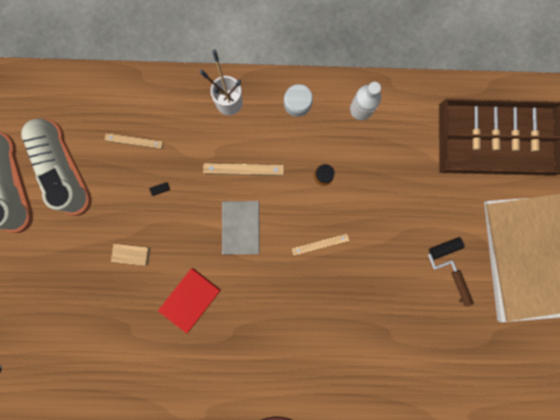

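View pics/scene0.png

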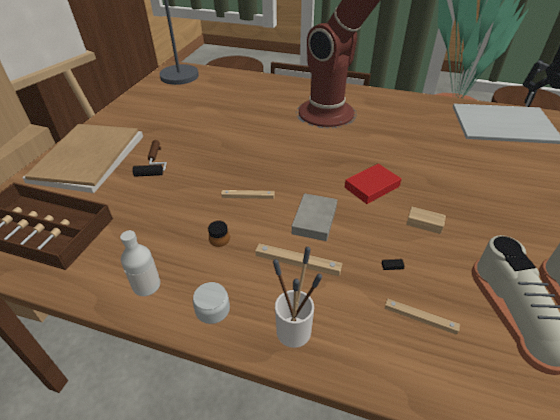

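The top view shows three bars: (243,169), which is about 80 px or 0.2 m long and so is the fence, and two shorter ones at (133,141) and (320,244). The grey slab at (240,228) is the stone, about 90° off the fence. The red slab at (190,300) is the look-alike.

```bash
cat > h.py <<'E'
from plant import readout, optics, r
import cv2, numpy as np
def px2w(uv,z,cam="top"):
    c=optics.camera_info(cam);R,t=np.array(c["R"]),np.array(c["t"])
    uv=np.atleast_2d(uv).astype(float)
    ray=np.c_[(uv[:,0]-c["cx"])/c["fx"],(uv[:,1]-c["cy"])/c["fy"],np.ones(len(uv))]@R
    o=-R.T@t
    return (o+ray*((z-o[2])/ray[:,2])[:,None])[:,:2]
def rect(mask,z):
    cs,_=cv2.findContours(mask.astype(np.uint8),cv2.RETR_EXTERNAL,cv2.CHAIN_APPROX_NONE)
    c=max(cs,key=cv2.contourArea)[:,0]
    b=cv2.boxPoints(cv2.minAreaRect((px2w(c,z)*1000).astype(np.float32)))/1000
    e=[b[1]-b[0],b[2]-b[1]]; e.sort(key=np.linalg.norm)
    l=e[1]; ang=np.degrees(np.arctan2(l[1],l[0]))%180
    return b.mean(0),ang,np.linalg.norm(e[0]),np.linalg.norm(l),b
def stone(tag=None,show=None):
    p,d=optics.grab_frame("top")
    for q in optics.regions_of("top","stone"):
        m=np.asarray(q["region"]); 
        if m.sum()<100: continue
        rgb=p[m].mean(0)
        if rgb[0]>rgb[1]*1.5: continue
        c,a,w,l,b=rect(m,0.03)
        print("stone",q["confidence"],c.round(4),"ang",round(a,1),"dim",round(w,3),round(l,3),rgb.round()); print(b.round(3).tolist())
    if tag: cv2.imwrite(f"pics/{tag}.png",p[:,:,::-1])
    return p,d
E
python3 - <<'E'
from h import *
p,d=stone()
for n,z in (("fence",.02),("eraser",.014),("ink_jar",.045),("wood_block",.028),("roller",.03)):
    for q in optics.regions_of("top",n):
        m=np.asarray(q["region"])
        if m.sum()<30: continue
        c,a,w,l,b=rect(m,z); print(n,round(q["confidence"],2),c.round(3),round(a,1),round(w,3),round(l,3))
crop=p[130:270,170:370,::-1]; cv2.imwrite("pics/crop.png",cv2.resize(crop,None,fx=4,fy=4,interpolation=cv2.INTER_NEAREST)[:, :800])
E
```

```text
stone 0.93 [0.5574 0.1001] ang 1.3 dim 0.093 0.128 [150. 147. 139.]
[[0.49300000071525574, 0.14499999582767487], [0.4950000047683716, 0.052000001072883606], [0.621999979019165, 0.054999999701976776], [0.6200000047683716, 0.14800000190734863]]
fence 0.9 [0.767 0.371] 83.2 0.02 0.142
fence 0.75 [ 0.521 -0.098] 107.1 0.018 0.14
eraser 0.48 [0.649 0.307] 113.5 0.025 0.048
ink_jar 0.73 [ 0.69  -0.101] 136.0 0.049 0.052
wood_block 0.89 [0.487 0.367] 86.4 0.044 0.088
```

View pics/crop.png

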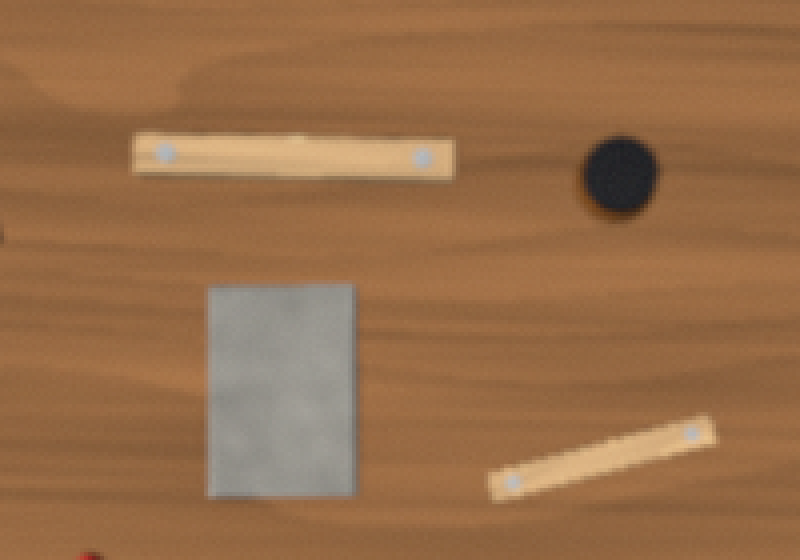

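play_rows(
  slide=[
    [0,0,0],
    [0,0,0],
    [0,0,0],
    [-0.027,-0.047,0],
    [-0.027,-0.047,0],
    [-0.027,-0.047,0],
    [-0.027,-0.047,0],
    [-0.027,-0.047,0],
    [-0.027,-0.047,0],
    [-0.027,-0.047,0],
    [-0.027,-0.047,0],
    [-0.027,-0.047,0],
    [-0.027,-0.047,0],
    [-0.027,-0.047,0],
    [-0.027,-0.047,0],
  ],
  twist=[
    [0,0,-0.15],
    [0,0,-0.15],
    [0,0,-0.15],
    [0,0,0],
    [0,0,0],
    [0,0,0],
    [0,0,0],
    [0,0,0],
    [0,0,0],
    [0,0,0],
    [0,0,0],
    [0,0,0],
    [0,0,0],
    [0,0,0],
    [0,0,0],
  ],
  jaw=[0,0,0,0,0,0,0,0,0,0,0,0,0,0,0],
)

```text
time_s: 2.33
position: [0.6076, 0.0193, 0.2316]
eef_rot: [0.0, 1.0, 0.0, 0.0]
force: [0.9, 1.0, 0.6]
gripper_width: 0.001
grip_force: 0.0
```

```bash
python3 - <<'E'
from h import *
b=np.array([(133,133),(455,140),(455,181),(133,174)],float)/4+[170,130]-.4
w=px2w(b,.02); print(w.round(4)); c=w.mean(0); e=w[0]-w[1]; print(c,np.degrees(np.arctan2(e[1],e[0])),np.linalg.norm(e),np.linalg.norm(w[0]-w[3]))
b=px2w(np.array([(190,268),(219,292),(292,252),(292,246)]),.015);print(b.round(3))
o=readout.get_obs();print(o["time_s"],o["position"],o["eef_rot"])
E
```

```text
[[ 0.7158  0.1982]
 [ 0.7163 -0.0027]
 [ 0.6905 -0.0033]
 [ 0.69    0.1973]]
[0.70313115 0.09738618] 90.16582990707843 0.20094053116321173 0.025829425082163456
[[ 0.454  0.221]
 [ 0.397  0.148]
 [ 0.499 -0.029]
 [ 0.514 -0.029]]
2.325 [0.60761483 0.01927788 0.23159759] [3.37825558e-04 9.99999875e-01 1.06651393e-04 3.53264948e-04]
```

play_rows(
  slide=[
    [0,0,0.055],
    [0,0,0.055],
    [0,0,0.055],
    [0,0,0.051],
    [0,0.008,0],
    [0,0.006,0],
    [0,0.006,0],
    [0,0.006,0],
    [0,0.006,0],
    [0,0.006,0],
    [0,0.006,0],
    [0,0.006,0],
    [0,0.006,0],
    [0,0.006,0],
    [0,0.006,0],
    [0,0.006,0],
    [0,0.006,0],
  ],
  twist=[
    [0,0,0],
    [0,0,0],
    [0,0,0],
    [0,0,0],
    [0,0,0],
    [0,0,0],
    [0,0,0],
    [0,0,0],
    [0,0,0],
    [0,0,0],
    [0,0,0],
    [0,0,0],
    [0,0,0],
    [0,0,0],
    [0,0,0],
    [0,0,0],
    [0,0,0],
  ],
  jaw=[0,0,0,0,0,0,0,0,0,0,0,0,0,0,0,0,0],
)

```text
time_s: 4.45
position: [0.6102, 0.0976, 0.0178]
eef_rot: [0.002, 1.0, -0.002, 0.004]
force: [2.3, -5.5, 2.6]
gripper_width: -0.0
grip_force: 2.8
```

play_rows(
  slide=[
    [0,-0.02,0],
    [0,-0.02,-0.02],
    [0,0,-0.055],
    [0,0,-0.055],
    [0,-0.05,-0.055],
    [0,-0.06,0],
    [0,-0.06,0],
  ],
  twist=[
    [0,0,0],
    [0,0,0],
    [0,0,0],
    [0,0,0],
    [0,0,0],
    [0,0,0],
    [0,0,0],
  ],
  jaw=[0,0,0,0,0,0,0],
)

```text
time_s: 5.32
position: [0.6061, -0.1045, 0.1942]
eef_rot: [0.001, 1.0, -0.0, 0.001]
force: [0.7, 0.3, -0.8]
gripper_width: -0.002
grip_force: 0.0
```

```bash
python3 - <<'E'
from h import *
stone("a1")
E
```

```text
stone 0.68 [0.5439 0.1283] ang 28.3 dim 0.091 0.132 [160. 156. 148.]
[[0.46399998664855957, 0.13699999451637268], [0.5070000290870667, 0.05700000002980232], [0.6230000257492065, 0.11999999731779099], [0.5799999833106995, 0.19900000095367432]]
```

play_rows(
  slide=[
    [0.024,0.0475,0],
    [0.024,0.0475,0],
    [0.024,0.0475,0],
    [0.024,0.0475,0],
    [0.024,0.0475,0],
    [0.025,0.0475,0],
    [0,0,0.045],
    [0,0,0.045],
    [0,0,0.045],
    [0,0,0.043],
    [0,0,0],
  ],
  twist=[
    [0,0,0],
    [0,0,0],
    [0,0,0],
    [0,0,0],
    [0,0,0],
    [0,0,0],
    [0,0,0],
    [0,0,0],
    [0,0,0],
    [0,0,0],
    [0,0,0],
  ],
  jaw=[0,0,0,0,0,0,0,0,0,0,0],
)

```text
time_s: 6.8
position: [0.46, 0.1819, 0.0121]
eef_rot: [0.001, 1.0, -0.002, -0.003]
force: [0.2, 0.8, -0.3]
gripper_width: 0.0
grip_force: 0.0
```

play_rows(
  slide=[
    [-0.0028,-0.0053,0],
    [-0.0028,-0.0053,0],
    [-0.0028,-0.0053,0],
    [-0.0028,-0.0053,0],
    [-0.0031,-0.0051,0],
    [-0.0034,-0.005,0],
    [-0.0036,-0.0048,0],
    [-0.0039,-0.0046,0],
    [-0.0041,-0.0044,0],
    [-0.0043,-0.0042,0],
    [-0.0045,-0.0039,0],
    [-0.0047,-0.0037,0],
    [-0.0049,-0.0034,0],
    [-0.0051,-0.0032,0],
  ],
  twist=[
    [0,0,0],
    [0,0,0],
    [0,0,0],
    [0,0,0],
    [0,0,0],
    [0,0,0],
    [0,0,0],
    [0,0,0],
    [0,0,0],
    [0,0,0],
    [0,0,0],
    [0,0,0],
    [0,0,0],
    [0,0,0],
  ],
  jaw=[0,0,0,0,0,0,0,0,0,0,0,0,0,0],
)

```text
time_s: 8.55
position: [0.5086, 0.1204, 0.0128]
eef_rot: [-0.0, 1.0, -0.001, -0.006]
force: [-8.1, 1.2, 4.9]
gripper_width: 0.005
grip_force: 3.5
```

play_rows(
  slide=[
    [0.014,0.006,0],
    [0.02,0,-0.03],
    [0,0,-0.055],
    [0,0,-0.055],
    [0,-0.055,-0.03],
    [0,-0.055,0],
    [0,-0.055,0],
  ],
  twist=[
    [0,0,0],
    [0,0,0],
    [0,0,0],
    [0,0,0],
    [0,0,0],
    [0,0,0],
    [0,0,0],
  ],
  jaw=[0,0,0,0,0,0,0],
)

```text
time_s: 9.43
position: [0.4807, -0.0397, 0.1842]
eef_rot: [-0.0, 1.0, -0.0, 0.002]
force: [1.1, -0.7, 0.3]
gripper_width: -0.002
grip_force: 0.0
```

```bash
python3 - <<'E'
from h import *
stone("a2")
E
```

```text
stone 0.55 [0.5776 0.1127] ang 51.5 dim 0.093 0.135 [156. 151. 143.]
[[0.49900001287460327, 0.08900000154972076], [0.5720000267028809, 0.03099999949336052], [0.656000018119812, 0.13699999451637268], [0.5839999914169312, 0.1940000057220459]]
```

View pics/a2.png

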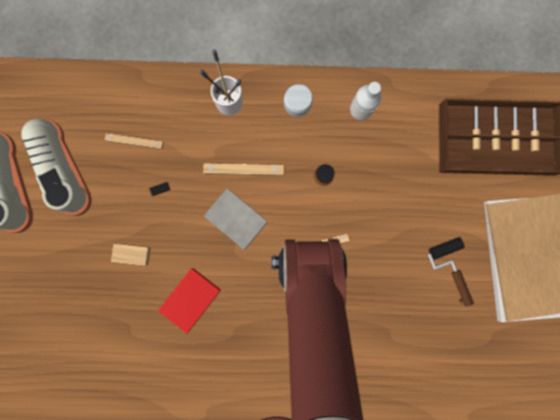

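play_rows(
  slide=[
    [0,0.055,0],
    [0,0.054,0],
    [0,0.054,0],
    [0,0,0.045],
    [0,0,0.045],
    [0,0,0.045],
    [0,0,0.036],
    [0,0,0],
  ],
  twist=[
    [0,0,0],
    [0,0,0],
    [0,0,0],
    [0,0,0],
    [0,0,0],
    [0,0,0],
    [0,0,0],
    [0,0,0],
  ],
  jaw=[0,0,0,0,0,0,0,0],
)

```text
time_s: 10.52
position: [0.4784, 0.1247, 0.0104]
eef_rot: [-0.0, 1.0, -0.001, -0.003]
force: [0.6, -0.4, 0.3]
gripper_width: -0.003
grip_force: 0.0
```

play_rows(
  slide=[
    [-0.0047,-0.0037,0],
    [-0.0047,-0.0037,0],
    [-0.0047,-0.0037,0],
    [-0.0046,-0.0039,0],
    [-0.0048,-0.0037,0],
    [-0.0049,-0.0034,0],
    [-0.0051,-0.0032,0],
    [-0.0052,-0.003,0],
    [-0.0053,-0.0028,0],
    [-0.0054,-0.0025,0],
    [-0.0055,-0.0023,0],
    [-0.0056,-0.0021,0],
    [-0.0057,-0.0018,0],
    [-0.0058,-0.0016,0],
    [-0.0059,-0.0013,0],
  ],
  twist=[
    [0,0,0],
    [0,0,0],
    [0,0,0],
    [0,0,0],
    [0,0,0],
    [0,0,0],
    [0,0,0],
    [0,0,0],
    [0,0,0],
    [0,0,0],
    [0,0,0],
    [0,0,0],
    [0,0,0],
    [0,0,0],
    [0,0,0],
  ],
  jaw=[0,0,0,0,0,0,0,0,0,0,0,0,0,0,0],
)

```text
time_s: 12.4
position: [0.5524, 0.0792, 0.0116]
eef_rot: [0.001, 1.0, -0.002, -0.007]
force: [-7.1, -2.1, 6.1]
gripper_width: 0.002
grip_force: 3.9
```

play_rows(
  slide=[
    [0.014,0.006,0],
    [0.02,0,-0.03],
    [0,0,-0.055],
    [0,0,-0.055],
    [0,-0.055,-0.03],
    [0,-0.055,0],
    [0,-0.055,0],
  ],
  twist=[
    [0,0,0],
    [0,0,0],
    [0,0,0],
    [0,0,0],
    [0,0,0],
    [0,0,0],
    [0,0,0],
  ],
  jaw=[0,0,0,0,0,0,0],
)

```text
time_s: 13.28
position: [0.5247, -0.0779, 0.1833]
eef_rot: [-0.0, 1.0, -0.0, 0.002]
force: [1.0, 0.1, -0.6]
gripper_width: -0.001
grip_force: 0.0
```

```bash
python3 - <<'E'
from h import *
stone("a3")
E
cat >> h.py <<'E'
def grey(tag=None):
    p,d=optics.grab_frame("top"); q=p.astype(int)
    m=((q.max(2)-q.min(2))<30)&(q.mean(2)>80); m[:150]=0; m[290:]=0; m[:,:195]=0; m[:,300:]=0
    m=cv2.morphologyEx(m.astype(np.uint8),cv2.MORPH_OPEN,np.ones((3,3)))
    c,a,w,l,b=rect(m,.03); print("grey",c.round(4),"ang",round(a,1),"dim",round(w,3),round(l,3)); print(b.round(3).tolist())
    if tag: cv2.imwrite(f"pics/{tag}.png",p[:,:,::-1])
E
python3 -c "
from h import *
grey('a3')"
```

```text
grey [0.615  0.1137] ang 81.0 dim 0.089 0.129
[[0.5609999895095825, 0.05700000002980232], [0.6489999890327454, 0.0430000014603138], [0.6690000295639038, 0.17100000381469727], [0.5809999704360962, 0.18400000035762787]]
```

View pics/a3.png

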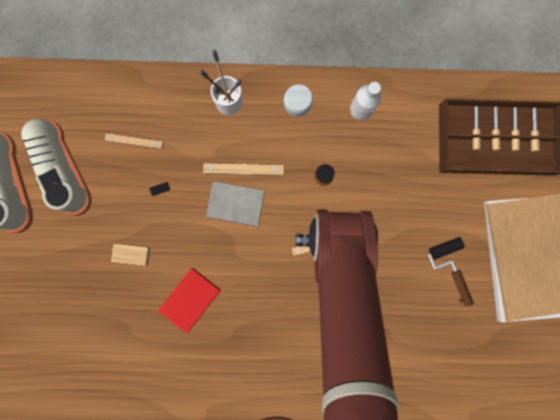

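play_rows(
  slide=[
    [-0.001,0.0475,0],
    [-0.001,0.0475,0],
    [-0.001,0.0475,0],
    [-0.002,0.0475,0],
    [0,0,0.0445],
    [0,0,0.0445],
    [0,0,0.0445],
    [0,0,0.0445],
    [0,0,0],
  ],
  twist=[
    [0,0,0],
    [0,0,0],
    [0,0,0],
    [0,0,0],
    [0,0,0],
    [0,0,0],
    [0,0,0],
    [0,0,0],
    [0,0,0],
  ],
  jaw=[0.085,0.085,0.085,0.085,0.085,0.085,0.085,0.085,0.085],
)

```text
time_s: 14.55
position: [0.5261, 0.1145, 0.0017]
eef_rot: [-0.001, 1.0, -0.0, -0.004]
force: [0.4, -0.1, 0.9]
gripper_width: 0.996
grip_force: 0.0
```

play_rows(
  slide=[
    [-0.005,0,0],
    [-0.005,0,0],
    [-0.005,0,0],
    [-0.005,0,0],
    [-0.004,0,0],
    [-0.004,0,0],
    [-0.004,0,0],
    [-0.004,0,0],
    [-0.004,0,0],
  ],
  twist=[
    [0,0,0],
    [0,0,0],
    [0,0,0],
    [0,0,0],
    [0,0,0],
    [0,0,0],
    [0,0,0],
    [0,0,0],
    [0,0,0],
  ],
  jaw=[0.085,0.085,0.085,0.085,0.085,0.085,0.085,0.085,0.085],
)

```text
time_s: 15.68
position: [0.5648, 0.1098, 0.0036]
eef_rot: [0.002, 1.0, -0.003, -0.006]
force: [-7.0, -4.1, 5.3]
gripper_width: 0.992
grip_force: 3.2
```

```bash
python3 -c "
from h import *
grey('a4')"
```

```text
grey [0.6158 0.1137] ang 87.3 dim 0.1 0.134
[[0.5619999766349792, 0.04899999871850014], [0.6629999876022339, 0.04399999976158142], [0.6690000295639038, 0.17800000309944153], [0.5690000057220459, 0.18299999833106995]]
```

View pics/a4.png

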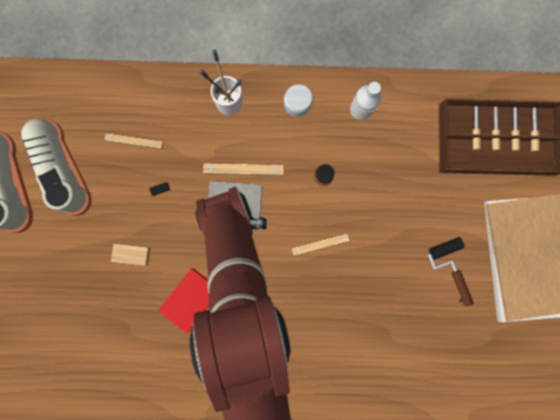

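The arm covers the near part of the stone. Its far edge, from (209,182) to (262,185), is about 3° askew and about 22 mm short of the bar, so I keep pushing with the two open fingers.

play_rows(
  slide=[
    [-0.003,0,0],
    [-0.003,0,0],
    [-0.003,0,0],
    [-0.003,0,0],
    [-0.003,0,0],
    [-0.003,0,0],
    [-0.003,0,0],
  ],
  twist=[
    [0,0,0],
    [0,0,0],
    [0,0,0],
    [0,0,0],
    [0,0,0],
    [0,0,0],
    [0,0,0],
  ],
  jaw=[0.085,0.085,0.085,0.085,0.085,0.085,0.085],
)

```text
time_s: 16.6
position: [0.5853, 0.1119, 0.0034]
eef_rot: [-0.0, 1.0, -0.001, -0.006]
force: [-7.4, -1.1, 3.5]
gripper_width: 0.992
grip_force: 3.9
```

play_rows(
  slide=[
    [-0.002,0,0],
    [-0.002,0,0],
    [0,0,0],
  ],
  twist=[
    [0,0,0],
    [0,0,0],
    [0,0,0],
  ],
  jaw=[0.085,0.085,0.085],
)

```text
time_s: 16.98
position: [0.5899, 0.1122, 0.0034]
eef_rot: [-0.0, 1.0, -0.001, -0.005]
force: [-5.6, -0.1, 2.3]
gripper_width: 0.995
grip_force: 3.2
```

No contact with the bar yet, so I keep pushing in small steps.

play_rows(
  slide=[
    [-0.002,0,0],
    [-0.002,0,0],
    [0,0,0],
  ],
  twist=[
    [0,0,0],
    [0,0,0],
    [0,0,0],
  ],
  jaw=[0.085,0.085,0.085],
)

```text
time_s: 17.35
position: [0.5911, 0.1123, 0.0034]
eef_rot: [-0.0, 1.0, -0.002, -0.008]
force: [-10.8, -1.2, 7.6]
gripper_width: 0.998
grip_force: 5.6
```

play_rows(
  slide=[
    [-0.002,0,0],
    [-0.002,0,0],
    [0,0,0],
  ],
  twist=[
    [0,0,0],
    [0,0,0],
    [0,0,0],
  ],
  jaw=[0.085,0.085,0.085],
)

```text
time_s: 17.73
position: [0.5909, 0.1122, 0.0033]
eef_rot: [-0.0, 1.0, -0.002, -0.012]
force: [-16.8, -1.8, 13.7]
gripper_width: 1.0
grip_force: 8.9
```

play_rows(
  slide=[
    [0.01,0,0],
    [0.02,0,0],
    [0.02,0,-0.02],
    [0,0,-0.055],
    [0,0,-0.055],
    [0,-0.04,-0.045],
    [0,-0.06,0],
    [0,-0.06,0],
    [0,-0.06,0],
    [0,0,0],
  ],
  twist=[
    [0,0,0],
    [0,0,0],
    [0,0,0],
    [0,0,0],
    [0,0,0],
    [0,0,0],
    [0,0,0],
    [0,0,0],
    [0,0,0],
    [0,0,0],
  ],
  jaw=[0.085,0.085,0.085,0.085,0.085,0.085,0.085,0.085,0.085,0.085],
)

```text
time_s: 18.98
position: [0.552, -0.1158, 0.1794]
eef_rot: [0.007, 1.0, -0.003, 0.0]
force: [0.5, 0.9, 0.4]
gripper_width: 0.993
grip_force: 0.0
```

```bash
python3 -c "
from h import *
grey('a5')"
```

```text
grey [0.6457 0.1202] ang 91.3 dim 0.089 0.128
[[0.6000000238418579, 0.18299999833106995], [0.6029999852180481, 0.054999999701976776], [0.6919999718666077, 0.05700000002980232], [0.6890000104904175, 0.1850000023841858]]
```

View pics/a5.png

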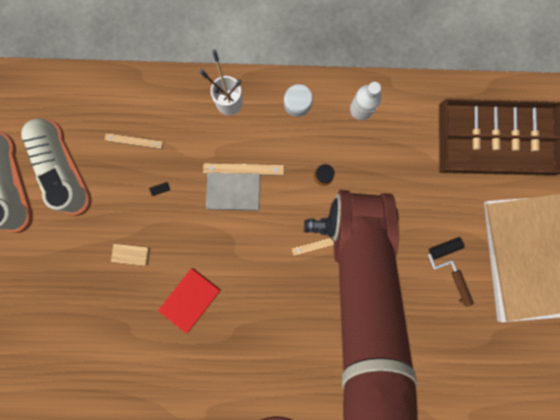

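The stone at (233,190) lies flat against the bar. The gap is about 0, it is about 1° askew, and it sits 23 mm off the bar's middle. The bystanders haven't moved.

```bash
python3 -c "
from plant import r
print(r.sign_off())"
```

```text
the job is handed in; nothing more can be done
None
```

I've handed the job in: the stone lies with a long side flat against the fence bar, about 1° askew and 23 mm off the bar's middle; the bystanders look unmoved, though the hand-in returned no verdict.

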